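Park a glazed pot against the bench stop and chock it

ROBOT

A 6-joint arm with a two-finger parallel gripper is mounted at the origin on the work surface. World frame = base frame: x ahead of the robot, y to its left, z up, the work surface at z = 0. Lengths are in m, angles in rad, forces in N, time in s.
With the tool pointing down it reaches from about 0.4 to 0.825 m from the base axis. Payload 7 kg.
Tool frame: the origin (TCP) lies at the very end of the fingers, on their centre line; the grasp point (between the pads) lies 19 mm behind it (grasp_offset is the distance from the TCP to the grasp point, in m); z points along the fingers, y is the line along which they close (so a half turn about z gives the same grasp; the last joint's range is limited). The gripper opens to 88 mm and grips with 3 to 60 N. Pads are 19 mm wide; open, the fingers measure 130 mm over their backs; the gripper's body (78 mm by 193 mm) begins 47 mm behind the grasp point.
Start: joints at [-0.986, 0.359, 0.012, 0, -1.224, -0.288], TCP at [0.197, -0.645, 0.227] pointing down, gripper open.
Joint ranges: [-3.07, 3.07], [-1.43, 2.12], [-1.02, 1.25], [-3.03, 1.67], [-3.05, -0], [-3.03, 3.03]. Speed limits (rad/s): [2.39, 2.39, 3.01, 3.14, 3.14, 3.14].

INTERFACE

Orientations are given as [roll, pitch, yaw] about the fixed x, y, z axes, in that order (R = Rz(yaw) Ry(pitch) Rx(roll)).
In Python, from plant import get_state, get_image, camera_params, finish_job, grasp_offset gives the robot as it stands.
- The arm moves only by the shell command python3 -m inch 'ROWS'. ROWS is JSON, a list of rows, each a list of 7 numbers: the finger opening in mm, from 0 to 87.6, then the shift along the world's x, y, z in units of 60 mm (1.0 is 60 mm), then the turn, a rotation vector about the world's x, y, z in units of 6 degrees (1.0 is 6 degrees). A call has 1 to 8 rows; each row is the pose to reach, as a shift and turn from the pose commanded when the call began; what a row does not reach only later rows make up. A row lasts 1/8 s, in which the tool goes at most 62.5 mm and 10.7 degrees, less where a joint would pass 70% of its speed; a pose out of reach is approached as far as the arm can. A call with a gripper value outside its range is refused whole. The fingers move at their own pace and stop on an object; the grip force is fixed at half the most. Time passes only in rows, so rows that repeat a pose let the fingers close. It gives the time, the measured TCP pose, the force, the opening and the grip force at its end, in the units of the state.
- get_state(): the state, without advancing time (a new reading comes with each control period).
- get_image(name): name is "scene" or "top" or "wrist"; returns (picture, depth): 400x640x3 uint8, blue, green, red; 400x640 float32, m along the optical axis (not along the pixel's ray), 0 where there is no reading.
- camera_params(name): a dict with "K" (3x3 intrinsics, pixels), "k1" (the pictures are not rectified: a ray, as slopes to the right and down, at radius r is drawn at 1 + k1 r^2 times it, then the intrinsics apply), "extrinsics" (4x4, takes a point from camera to world coordinates). Camera axes: x right, y down, z forward; pixel columns grow to the right and rows downward; lengths in m; the calibration is good to about 2 mm. A picture is of the moment at which its call begins: read the wrist's pose just before it. camera_params takes no time and is no camera call; for the wrist camera it gives the pose at the moment of the call.
- finish_job(): hands the job in; it is judged then, once.
The state is a dict: "time": time; "joint_positions": joint angles; "qvel": joint speeds; "effort": joint torques, N m; "eef_pos": TCP position; "tool_rot": TCP orientation; "wrist_force": force on the tool from outside, world axes, zero at the start; "ft_torque": the same for the moment, N m; "width": finger opening in m; "grasp_force": force on a finger pad.
Only numpy, scipy, OpenCV 4.12 (cv2) and the standard library are available. Lean on these libraries where they do the work, as an engineer would, in place of code of your own. Each camera call takes 0.05 s, during which the arm holds its last target. There are 200 camera calls.

TASK

Park the rinsed white glazed pot that lies on its side, ready for scrubbing: with the empty fingers roll it gently away from you until it bears flat on the rubber-faced batten of the bench stop. Then slide the wedge-shaped wooden chock, flat on the slats and square to the batten, under the middle of the pot's near side until the rubber gives a little, so that when you let go the pot stays lightly nipped between rubber and chock. The glaze chips: keep every push and bump on the pot under 15 N, do not lift it, and leave everything else on the bench where it is.

Things in the scene. Friction and masses are not known exactly. Their poses are not given: they have to be found in the camera images.
- pot: white glazed pot, a plain cylinder 80 mm across, 130 mm long, about 0.5 kg, on its side; too wide to grasp, rolls at a light push. Origin: its middle, on the axis, 40 mm above the bench; own y = cylinder axis; x, z turn as it rolls (z up at the start). It starts 105 to 171 mm of rolling short of the batten, up to 6 degrees out of parallel; pushed on gently it turns flat against it.
- stop: bench stop: two slotted steel feet (32 x 105 x 4 mm, at y = +-75) screwed down, carrying a teak batten 240 long (y), 55 high, faced with rubber 8 thick that yields about 8 N/mm, 5 mm at most. Origin: on the bench midway between the feet's front ends; x: rolling direction, to the batten. The batten is clamped anywhere along the slots: its rubber face is at x = 0 to +26 mm, not measured: feel for it.
- chock: beech wedge block 100 mm long (x), 38 wide (y), 38 high, 85 g. Origin: centre of the flat underside; x to the thin toe. Top flat from x = -50 to -12 mm, then a 30 degree slope down to the toe (x = +50, 2 mm thick). Grasp from above across the width near x = -28. Flat on the slats it meets the pot with the toe 14 mm short of under the pot's axis; pushed in with 6 to 9 N it stays nipped, with less it may not.
- chock_toe (a point): point at the middle of the chock's toe, on its underside (x = +50 mm of the chock)
- tamper: wooden tamper standing on its 72 mm disc, 118 mm tall; origin under its centre; bystander. It and the chock stand left and right of the pot, either way round
- saucer: white glazed saucer 116 mm across, 20 mm high; origin under its centre; bystander
- weeder: chrome hand weeder with a dark wooden handle, 305 mm long, lying along its x (handle to -x), 28 mm high; origin underneath near its middle; bystander
- pot_small: smallest plastic plant pot, 70 mm across the rim, 62 mm tall; origin under its centre; bystander
- pot_medium: middle plastic plant pot, 96 mm across, 84 mm tall; origin under its centre; bystander
- pot_large: largest plastic plant pot, 126 mm across, 110 mm tall; origin under its centre; bystander
- sprayer: white plastic push-button spray bottle, 66 mm across, 192 mm tall; origin under its centre; bystander
Mind the look-alikes: they are no part of the job. What is shaped like the chock but grey is not meant. What is shaped like the pot but blue is not meant.

How it is judged:
On the way:
1. the pot has been rolled by the fingers (at least a sixth of a turn) until it bears on the batten with more than 0.5 N (contact force between pot and stop above 0.5 N and contact force between the fingers and pot above 0.3 N and angle between pot's own z axis and vertical above 1 rad), for 0.1 s.
At the end, for the whole second after the job is handed in: Released and still, the pot lies on the slats along the batten (parallel within 0.07 rad, centres within 55 mm), pressing on rubber and chock with over 0.2 N each; the chock is flat, square within 0.17 rad, its toe's middle within 20 mm horizontally of the pot's centre (contact force between pot and stop above 0.2 N and contact force between chock and pot above 0.2 N and horizontal distance between pot and chock_toe below 0.02 m and x of pot in the frame of stop between -0.043 and -0.008 m and y of pot in the frame of stop between -0.055 and 0.055 m and angle between the y axis of pot and the y axis of stop, either way round below 0.07 rad and angle between the x axis of chock and the x axis of stop, either way round below 0.17 rad and height (world z) of pot below 0.044 m and angle between chock's own z axis and vertical below 0.06 rad and linear speed of each of pot, chock below 0.01 m/s); the robot touches nothing.
It fails at once if the pot is pressed or bumped on the batten with more than 15 N (contact force between pot and stop above 15 N).
It fails at once if the chock presses the pot with more than 22 N (contact force between chock and pot above 22 N).
It fails at once if the hand or arm presses the pot with more than 15 N (contact force between any of the fingers, the arm and pot above 15 N).
It fails at once if the pot is lifted more than 20 mm (height (world z) of pot above 0.06 m).
It fails at once if a bystander is moved by more than 20 mm (distance of any of tamper, saucer, weeder, pot_small, pot_medium, pot_large, sprayer from where it was at the start of the episode above 0.02 m).
It also fails if it takes over 72 s, if anything falls off the work surface, if the arm or the gripper's body presses on something with over 40 N, if the wrist force passes 120 N, or if a joint passes its speed limit or range.

## Working session

There is one attempt and no reset: what is moved stays moved. The work goes in short steps, Python scripts to look and compute and a shell command to move; the robot and the scene stay as the last step left them, time stands still between calls to the robot, and variables do not carry over. Pictures are saved under pics/ and viewed, at most 10 in all, crops included, and the job is handed in when it is done.

```bash
mkdir -p pics; ls; cat > h.py <<'E'
import numpy as np,cv2
from plant import *
def cloud(name):
    p=camera_params(name); im,d=get_image(name)
    K=np.array(p["K"]);k1=p["k1"];T=np.array(p["extrinsics"])
    v,u=np.mgrid[0:400,0:640].astype(float)
    a=(u-K[0,2])/K[0,0];b=(v-K[1,2])/K[1,1]
    x,y=a.copy(),b.copy()
    for _ in range(15):
        s=1+k1*(x*x+y*y); x,y=a/s,b/s
    P=np.stack([x*d,y*d,d],-1)@T[:3,:3].T+T[:3,3]
    P[d==0]=np.nan
    return im,d,P
E
python3 - <<'E'
from h import *
s=get_state();print(s['time'],s['eef_pos'],s['tool_rot'],s['wrist_force'])
for n in("top","scene"):
    im,d,P=cloud(n);cv2.imwrite(f"pics/{n}0.png",im);np.savez(f"{n}0.npz",im=im,P=P)
E
```

```text
pics
0.0 [ 0.19726087 -0.64502483  0.22560993] [ 3.13992204e+00 -1.52176135e-04 -2.84486920e+00] [-0.19617631 -0.05568693 -0.49513566]
```

View pics/top0.png

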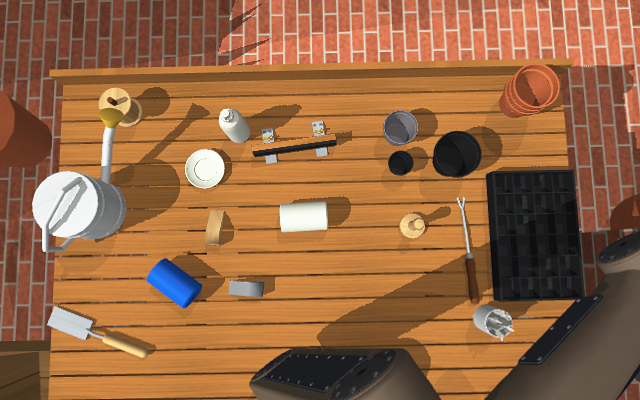

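View pics/scene0.png

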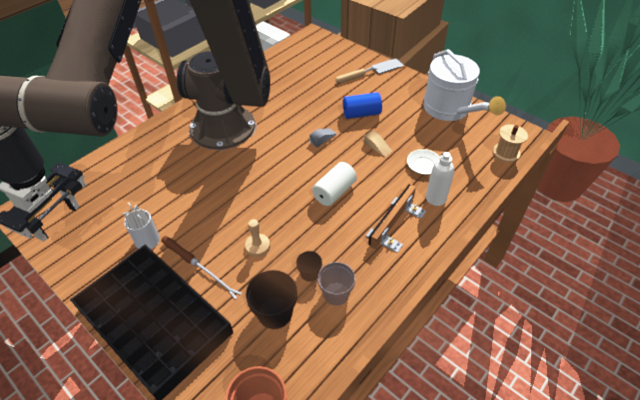

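The top view shows the pot at (303,217), the batten at (294,148), the wooden chock at (215,227), the tamper at (412,226), the saucer at (204,168), and the blue and grey look-alikes at (175,283) and (246,288). Next I'll fit poses.

```bash
python3 - <<'E'
from h import *
for n in ("top","scene"):
    D=np.load(n+"0.npz");im=D["im"].astype(int);P=D["P"]
    if n=="top":
        c={k:P[v,u] for k,(u,v) in dict(pot=(303,217),stop=(294,148),chock=(213,218),tam=(412,226),saucer=(204,168),spray=(232,125)).items()}
        print({k:v.round(3) for k,v in c.items()})
    hsv=cv2.cvtColor(D["im"],cv2.COLOR_BGR2HSV)
    def sel(k,r,lo,hi=1): return (np.hypot(P[...,0]-c[k][0],P[...,1]-c[k][1])<r)&(P[...,2]>lo)&(P[...,2]<hi)
    m=sel("pot",.1,.02); Q=P[m]
    r=cv2.minAreaRect(Q[:,:2].astype(np.float32));print(n,"pot",r,Q[:,2].max(),np.percentile(Q[:,2],98))
    top=Q[Q[:,2]>.07]; print(" potline",top.mean(0),cv2.fitLine(top[:,:2].astype(np.float32),2,0,.01,.01).ravel())
    Q=P[sel("stop",.15,.045,.07)];print(n,"stop",cv2.minAreaRect(Q[:,:2].astype(np.float32)),Q[:,:2].mean(0),cv2.fitLine(Q[:,:2].astype(np.float32),2,0,.01,.01).ravel())
    Q=P[sel("chock",.08,.012)];print(n,"chock",cv2.minAreaRect(Q[:,:2].astype(np.float32)))
    T=Q[Q[:,2]>.034];print(" flat",cv2.minAreaRect(T[:,:2].astype(np.float32)),T.mean(0))
    S=Q[(Q[:,2]<.032)];A=np.c_[S[:,:2],np.ones(len(S))];print(" slope",np.linalg.lstsq(A,S[:,2],rcond=None)[0],S.mean(0),len(S))
    m=(P[...,2]>.001)&(P[...,2]<.012)&(np.abs(P[...,0]-c["stop"][0])<.1)&(np.abs(P[...,1]-c["stop"][1])<.13)&(hsv[...,1]<70)&(hsv[...,2]>90)
    F=P[m];print(" feet",len(F)); 
    if len(F)>5:
        for sgn in(1,-1):
            G=F[(F[:,1]-c["stop"][1])*sgn>0]; print("  ",cv2.minAreaRect(G[:,:2].astype(np.float32)) if len(G)>3 else 0)
    bb=im[110:170,245:345] if n=="top" else im[180:260,360:430]
    cv2.imwrite(f"pics/{n}c.png",cv2.resize(bb.astype(np.uint8),None,fx=5,fy=5))
E
```

```text
{'pot': array([0.508, 0.025, 0.083]), 'stop': array([0.707, 0.049, 0.05 ]), 'chock': array([0.516, 0.286, 0.015]), 'tam': array([ 0.478, -0.272,  0.071]), 'saucer': array([0.664, 0.316, 0.004]), 'spray': array([0.75 , 0.205, 0.15 ])}
top pot ((0.5129714608192444, 0.02394399419426918), (0.08010681718587875, 0.13049502670764923), 2.746858596801758) 0.0872852103828865 0.08341985704031064
 potline [0.51192187 0.02396654 0.07715226] [ 0.04261641 -0.9990915   0.5119219   0.02396654]
top stop ((0.7201763987541199, 0.06306539475917816), (0.26542460918426514, 0.07964403927326202), 83.21351623535156) [0.72011151 0.05404343] [ 0.07510517 -0.99717563  0.7201115   0.05404343]
top chock ((0.483820378780365, 0.2825588583946228), (0.04006573557853699, 0.08729510009288788), 85.98628234863281)
 flat ((0.4648990035057068, 0.28381720185279846), (0.03986746445298195, 0.047826625406742096), 88.5755615234375) [0.46303577 0.28315505 0.03806081]
 slope [-0.14556711  0.15159817  0.05242511] [0.49848626 0.27770168 0.02196097] 199
 feet 379
   ((0.7275255918502808, 0.12575501203536987), (0.10615218430757523, 0.
[... 472 characters left out ...]
61828613, 0.08192344754934311), 83.02682495117188) [0.72607883 0.04942189] [ 0.04406594 -0.9990286   0.7260788   0.04942189]
scene chock ((0.4866200387477875, 0.280708909034729), (0.045372962951660156, 0.08975225687026978), 87.6643295288086)
 flat ((0.4712240397930145, 0.2823120355606079), (0.04384622350335121, 0.05598539113998413), 88.47726440429688) [0.46669272 0.28155246 0.03761028]
 slope [-0.09072876  0.10723011  0.03690333] [0.49388711 0.27401033 0.02147572] 165
 feet 318
   ((0.7267915606498718, 0.13054850697517395), (0.10556505620479584, 0.0461796410381794), 6.161499500274658)
   ((0.745580792427063, -0.020863350480794907), (0.105550117790699, 0.03854062408208847), 6.842870235443115)
```

View pics/topc.png

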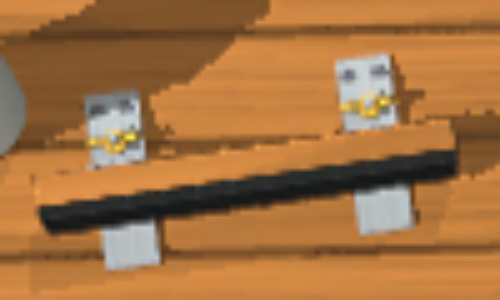

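The crop shows the steel feet at about (128,180) and (375,145), with the black rubber on the near side. By the feet, the stop origin is at about (0.684, 0.046) with yaw +6.85°. The pot is at (0.513, 0.024) with yaw +2.4°. The chock's grasp point is at about (0.464, 0.283) and its toe points to +x.

I'll move round to a spot behind the pot, with the fingers partly open and lined up with the batten.

```bash
python3 -m inch '[[40,0.6,0.8,0,0,0,-0.5],[40,1.2,1.6,0,0,0,-1],[40,1.8,2.5,0,0,0,-1.7],[40,2.4,3.4,0,0,0,-1.7],[40,3,4.3,0,0,0,-1.7],[40,3.5,5.1,0,0,0,-1.7],[40,4,5.8,0,0,0,-1.7],[40,4,5.8,0,0,0,-1.7]]'; python3 -m inch '[[40,0,0.9,0,0,0,0],[40,-0.1,1.8,0,0,0,0],[40,-0.2,2.7,0,0,0,0],[40,-0.3,3.6,0,0,0,0],[40,-0.35,4.5,0,0,0,0],[40,-0.35,5.3,0,0,0,0],[40,-0.35,5.3,0,0,0,0],[40,-0.35,5.3,0,0,0,0]]'
```

```text
time: 1.1
eef_pos: [0.439, -0.2948, 0.2264]
tool_rot: [3.141, 0.0, -3.018]
wrist_force: [-0.3, -0.0, 0.5]
width: 0.0402
grasp_force: 0.0
time: 2.1
eef_pos: [0.4162, 0.0201, 0.2264]
tool_rot: [-3.141, -0.001, -3.022]
wrist_force: [-0.2, 0.8, 0.5]
width: 0.04
grasp_force: 0.0
```

```bash
python3 -m inch '[[40,0,0,-0.9,0,0,0],[40,0,0,-1.8,0,0,0],[40,0,0,-2.6,0,0,0],[40,0,0,-3.2,0,0,0],[40,0.2,0,-3.2,0,0,0],[40,0.3,0,-3.2,0,0,0],[40,0.3,0,-3.2,0,0,0]]'; python3 - <<'E'
from h import *
im,d,P=cloud("top");cv2.imwrite("pics/top1.png",cv2.resize(im[120:300,180:420],None,fx=3,fy=3))
E
```

```text
time: 2.98
eef_pos: [0.4362, 0.0207, 0.036]
tool_rot: [3.141, 0.003, -3.024]
wrist_force: [-0.4, -0.7, 1.0]
width: 0.0397
grasp_force: 0.0
```

View pics/top1.png

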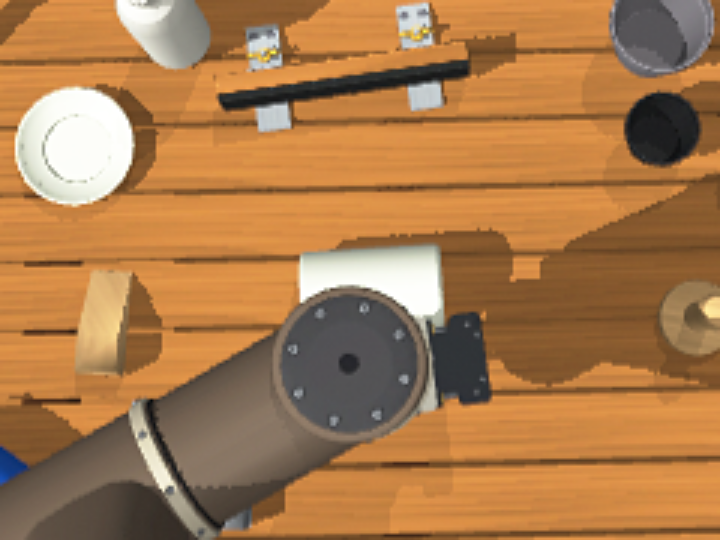

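The gripper is just behind the pot and the way to the batten is clear. Next is the slow approach to first contact.

```bash
python3 -m inch '[[40,0.12,0.01,0,0,0,0],[40,0.24,0.02,0,0,0,0],[40,0.28,0.03,0,0,0,0],[40,0.32,0.03,0,0,0,0],[40,0.36,0.04,0,0,0,0],[40,0.4,0.04,0,0,0,0],[40,0.44,0.05,0,0,0,0],[40,0.48,0.05,0,0,0,0]]';python3 -m inch '[[40,0.04,0.005,0,0,0,0],[40,0.08,0.01,0,0,0,0],[40,0.13,0.015,0,0,0,0],[40,0.18,0.02,0,0,0,0],[40,0.24,0.03,0,0,0,0],[40,0.3,0.04,0,0,0,0],[40,0.36,0.04,0,0,0,0],[40,0.42,0.05,0,0,0,0]]'
```

```text
time: 4.03
eef_pos: [0.4633, 0.0235, 0.0345]
tool_rot: [-3.142, -0.0, -3.023]
wrist_force: [0.3, -0.4, 0.4]
width: 0.04
grasp_force: 0.1
time: 5.03
eef_pos: [0.4886, 0.0265, 0.0345]
tool_rot: [-3.142, -0.0, -3.023]
wrist_force: [-0.6, 0.4, -0.4]
width: 0.0397
grasp_force: 0.1
```

```bash
python3 -m inch '[[40,0.06,0.007,0,0,0,0],[40,0.12,0.014,0,0,0,0],[40,0.18,0.021,0,0,0,0],[40,0.24,0.03,0,0,0,0],[40,0.3,0.036,0,0,0,0],[40,0.36,0.043,0,0,0,0],[40,0.42,0.05,0,0,0,0],[40,0.48,0.057,0,0,0,0]]';python3 -m inch '[[40,0.06,0.007,0,0,0,0],[40,0.12,0.014,0,0,0,0],[40,0.18,0.021,0,0,0,0],[40,0.24,0.03,0,0,0,0],[40,0.3,0.036,0,0,0,0],[40,0.36,0.043,0,0,0,0],[40,0.42,0.05,0,0,0,0],[40,0.48,0.057,0,0,0,0]]'
python3 - <<'E'
from h import *
im,d,P=cloud("top");cv2.imwrite("pics/top2.png",cv2.resize(im[120:300,180:420],None,fx=3,fy=3))
E
```

```text
time: 6.02
eef_pos: [0.5174, 0.03, 0.0345]
tool_rot: [-3.142, -0.0, -3.023]
wrist_force: [-1.1, 0.4, 1.1]
width: 0.0398
grasp_force: 0.1
time: 7.02
eef_pos: [0.5462, 0.0334, 0.0346]
tool_rot: [3.142, -0.0, -3.023]
wrist_force: [-0.2, -0.4, -1.1]
width: 0.0396
grasp_force: 0.1
```

View pics/top2.png

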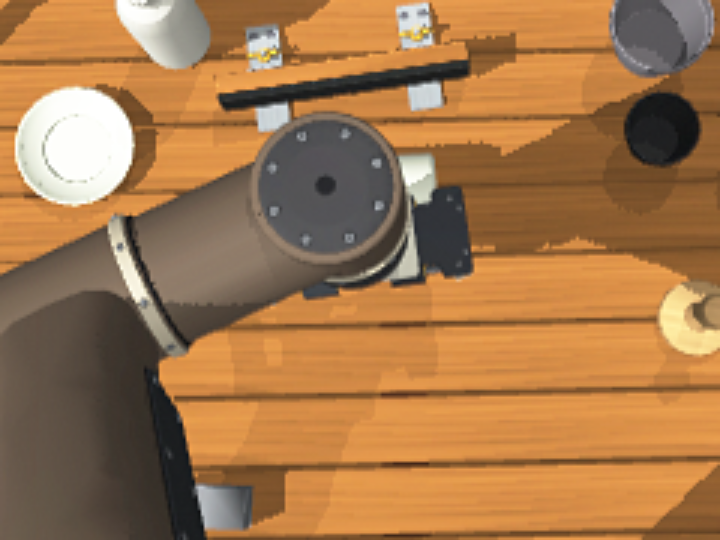

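The pot is rolling ahead of the fingers towards the batten. I'll carry on, and slow down near contact.

```bash
python3 -m inch '[[40,0.06,0.007,0,0,0,0],[40,0.12,0.014,0,0,0,0],[40,0.18,0.021,0,0,0,0],[40,0.24,0.03,0,0,0,0],[40,0.3,0.036,0,0,0,0],[40,0.36,0.043,0,0,0,0],[40,0.42,0.05,0,0,0,0],[40,0.48,0.057,0,0,0,0]]';python3 -m inch '[[40,0.03,0.004,0,0,0,0],[40,0.06,0.007,0,0,0,0],[40,0.09,0.01,0,0,0,0],[40,0.12,0.014,0,0,0,0],[40,0.15,0.018,0,0,0,0],[40,0.18,0.021,0,0,0,0],[40,0.21,0.025,0,0,0,0],[40,0.24,0.03,0,0,0,0]]'
```

```text
time: 8.07
eef_pos: [0.5751, 0.0368, 0.0346]
tool_rot: [3.142, 0.0, -3.023]
wrist_force: [-1.3, 0.4, -0.4]
width: 0.0402
grasp_force: 0.1
time: 9.07
eef_pos: [0.5893, 0.0386, 0.0346]
tool_rot: [3.142, 0.0, -3.023]
wrist_force: [-0.3, 0.7, 0.2]
width: 0.0399
grasp_force: 0.1
```

```bash
python3 -m inch '[[40,0.02,0.002,0,0,0,0],[40,0.04,0.005,0,0,0,0],[40,0.06,0.007,0,0,0,0],[40,0.08,0.01,0,0,0,0]]';python3 -m inch '[[40,0.02,0.002,0,0,0,0],[40,0.04,0.005,0,0,0,0],[40,0.06,0.007,0,0,0,0]]'
```

```text
time: 9.57
eef_pos: [0.5941, 0.0392, 0.0346]
tool_rot: [3.142, 0.0, -3.023]
wrist_force: [-0.4, -0.5, -0.6]
width: 0.0402
grasp_force: 0.1
time: 9.95
eef_pos: [0.5977, 0.0396, 0.0346]
tool_rot: [3.142, 0.0, -3.023]
wrist_force: [-1.0, 0.2, -0.1]
width: 0.0399
grasp_force: 0.1
```

```bash
python3 - <<'E'
from h import *
o=np.array([.684,.0458]);a=.1195;X=np.array([np.cos(a),np.sin(a)]);Y=np.array([-X[1],X[0]])
for n in("top","scene"):
    D=np.load(n+"0.npz");P=D["P"];V=D["im"].max(-1)
    q=P[...,:2]-o;sx=q@X;sy=q@Y
    m=(abs(sy)<.11)&(sx>-.04)&(sx<.09)&(P[...,2]>.035)
    for s,k in((V<60,"rubber"),(V>110,"teak")):
        z=sx[m&s];print(n,k,len(z),np.percentile(z,[2,10,25,50,75,90,98]).round(4))
D=np.load("top0.npz")
# pure image: column scan of rubber edges projected to z=.055
p=camera_params("top");K=np.array(p["K"]);T=np.array(p["extrinsics"])
for u in range(262,335,12):
    col=D["im"][130:170,u].max(-1); v=np.where(col<45)[0]+130
    for vv in(v.min()-.5,v.max()+.5):
        a_,b=(u-K[0,2])/K[0,0],(vv-K[1,2])/K[1,1]
        x,y=a_,b
        for _ in range(15): s=1+p["k1"]*(x*x+y*y);x,y=a_/s,b/s
        r=T[:3,:3]@[x,y,1];w=T[:3,3]+r*(.055-T[2,3])/r[2];print(u,vv,((w[:2]-o)@X).round(4),((w[:2]-o)@Y).round(3))
E
```

```text
top rubber 318 [0.022  0.0227 0.0232 0.0247 0.0278 0.0297 0.0308]
top teak 485 [0.0316 0.0328 0.0353 0.0401 0.0446 0.0475 0.0516]
scene rubber 34 [0.025  0.0262 0.0275 0.0281 0.0286 0.0296 0.0302]
scene teak 463 [0.0248 0.0327 0.0363 0.0425 0.0483 0.0501 0.0537]
262 149.5 0.0309 0.09
262 154.5 0.0166 0.092
274 148.5 0.029 0.056
274 153.5 0.0147 0.058
286 146.5 0.0299 0.022
286 151.5 0.0156 0.024
298 147.5 0.0223 -0.011
298 150.5 0.0137 -0.01
310 144.5 0.0261 -0.046
310 148.5 0.0147 -0.045
322 141.5 0.0299 -0.081
322 146.5 0.0156 -0.079
334 139.5 0.0309 -0.116
334 144.5 0.0166 -0.113
```

```bash
python3 -m inch '[[40,0.04,0.005,0,0,0,0],[40,0.08,0.01,0,0,0,0],[40,0.12,0.014,0,0,0,0],[40,0.16,0.019,0,0,0,0],[40,0.2,0.024,0,0,0,0]]';python3 - <<'E'
from h import *
o=np.array([.684,.0458]);a=.1195;X=np.array([np.cos(a),np.sin(a)]);Y=np.array([-X[1],X[0]])
for n in("scene","top"):
    im,d,P=cloud(n);q=P[...,:2]-o;sx=q@X;sy=q@Y
    m=(abs(sy)<.12)&(sx>-.09)&(sx<.03)&(P[...,2]>.025)&(P[...,2]<.088)&(im.min(-1)>130)
    print(n,m.sum())
    if m.sum()>20: print(np.percentile(sx[m],[2,50,98]).round(4),np.percentile(sy[m],[1,99]).round(3), sx[m&(P[...,2]>.077)].mean())
    if n=="scene":cv2.imwrite("pics/s3.png",cv2.resize(im[100:300,280:480],None,fx=3,fy=3))
E
```

```text
time: 10.58
eef_pos: [0.6097, 0.0411, 0.0345]
tool_rot: [3.142, -0.0, -3.023]
wrist_force: [-0.4, -0.4, -0.5]
width: 0.0403
grasp_force: 0.1
scene 1084
[-0.0542 -0.0105  0.0182] [-0.081  0.047] -0.019962450305216328
top 140
[-0.0334 -0.0105  0.0097] [-0.079 -0.047] -0.020053397164092972
```

View pics/s3.png

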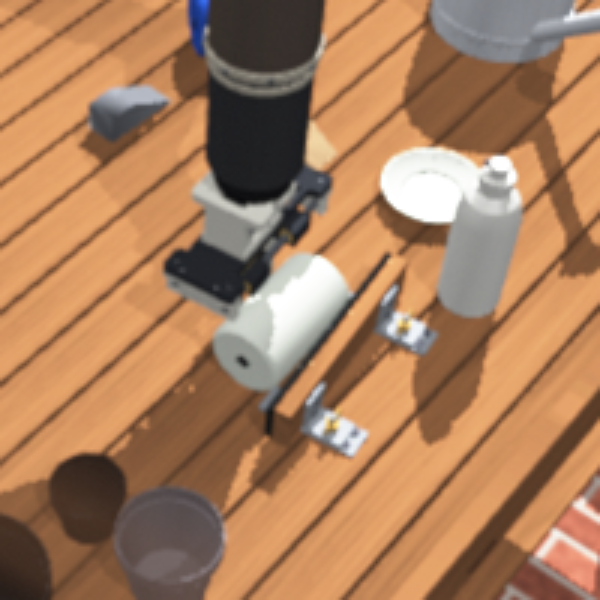

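The pot is at the batten or nearly so, with its centre at stop x of about -0.019 and y of about -0.016. From here I'll feel forward in small steps.

```bash
for i in 1 2 3; do python3 -m inch '[[40,0.01,0.001,0,0,0,0],[40,0.02,0.002,0,0,0,0]]' | grep -E "eef|wrist_f"; done
```

```text
eef_pos: [0.6104, 0.0411, 0.0345]
wrist_force: [-0.9, 0.9, 1.8]
eef_pos: [0.611, 0.041, 0.0344]
wrist_force: [-5.6, -0.4, 3.3]
eef_pos: [0.6119, 0.0408, 0.0343]
wrist_force: [-5.7, -1.5, 3.2]
```

```bash
python3 -m inch '[[40,0.005,0,0,0,0,0],[40,0.005,0,0,0,0,0],[40,-0.01,-0.001,0,0,0,0],[40,-0.02,-0.002,0,0,0,0],[40,-0.03,-0.004,0,0,0,0],[40,-0.04,-0.005,0,0,0,0],[40,-0.05,-0.006,0,0,0,0],[40,-0.06,-0.007,0,0,0,0]]'; python3 -m inch '[[40,-0.3,-0.04,0,0,0,0],[40,-0.8,-0.1,0,0,0,0],[40,-1,-0.12,0.8,0,0,0],[40,-1.6,0.1,1.8,0,0,-0.7],[40,-2.2,0.9,1.8,0,0,-1.4],[40,-2.5,1.8,1.8,0,0,-1.4],[40,-2.5,2.7,1.8,0,0,-1.4],[40,-2.5,3.2,1.8,0,0,-1.4]]';python3 - <<'E'
from h import *
o=np.array([.684,.0458]);a=.1195;X=np.array([np.cos(a),np.sin(a)]);Y=np.array([-X[1],X[0]])
for n in("scene","top","wrist"):
    im,d,P=cloud(n);q=P[...,:2]-o;sx=q@X;sy=q@Y
    m=(abs(sy)<.12)&(sx>-.09)&(sx<.03)&(P[...,2]>.025)&(P[...,2]<.088)&(im.min(-1)>130)
    print(n,m.sum())
    if m.sum()>20: print(np.percentile(sx[m],[2,50,98]).round(4),np.percentile(sy[m],[1,99]).round(3), sx[m&(P[...,2]>.077)].mean())
    if n=="wrist":cv2.imwrite("pics/w4.png",im); np.savez("w4.npz",im=im,P=P)
E
```

```text
time: 12.42
eef_pos: [0.61, 0.0412, 0.0347]
tool_rot: [3.141, 0.001, -3.023]
wrist_force: [-0.2, 0.7, -0.7]
width: 0.0399
grasp_force: 0.0
time: 13.42
eef_pos: [0.4595, 0.2358, 0.1433]
tool_rot: [3.14, 0.001, 3.116]
wrist_force: [-0.4, -0.6, 0.1]
width: 0.0402
grasp_force: 0.0
scene 1086
[-0.053  -0.0102  0.0186] [-0.081  0.048] -0.018877436591144697
top 1283
[-0.0621 -0.0292  0.0123] [-0.076  0.051] -0.022808180898371444
wrist 0
```

View pics/w4.png

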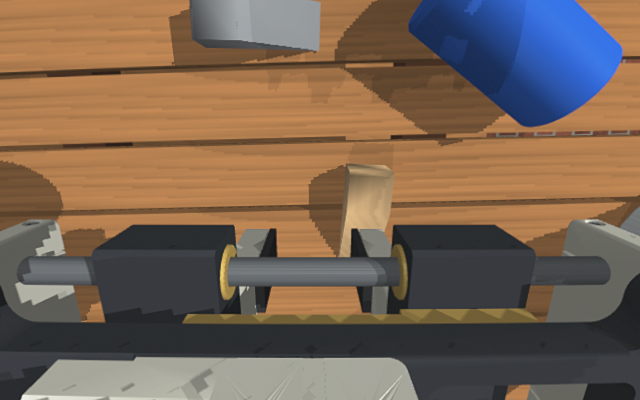

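The pot stayed against the batten. In the wrist view the chock's heel and flat top are at about (368,190), partly behind the fingers. I'll measure them from this cloud.

```bash
python3 - <<'E'
from h import *
D=np.load("w4.npz");P=D["P"]
m=(abs(P[...,0]-.48)<.08)&(abs(P[...,1]-.283)<.04)
m[230:]=0
Q=P[m&(P[...,2]>.03)&(P[...,2]<.045)];print(len(Q),Q.min(0),Q.max(0),cv2.minAreaRect(Q[:,:2].astype(np.float32)))
# edges per x-slice
for x in np.arange(.43,.50,.008):
    s=Q[abs(Q[:,0]-x)<.004]
    if len(s)>5: print(x.round(3),np.percentile(s[:,1],[2,98]).round(4),s[:,2].mean().round(4))
# top camera per x slices
im,d,P=cloud("top")
m=(abs(P[...,0]-.48)<.08)&(abs(P[...,1]-.283)<.05)
Q=P[m&(P[...,2]>.006)&(P[...,2]<.045)]
for x in np.arange(.43,.56,.01):
    s=Q[abs(Q[:,0]-x)<.005]
    if len(s)>3: print(x.round(3),np.percentile(s[:,1],[2,98]).round(4),s[:,2].mean().round(4))
E
```

```text
2480 [0.4396395  0.26528355 0.03000094] [0.49593593 0.3069865  0.04090935] ((0.4676474630832672, 0.2861259877681732), (0.038616493344306946, 0.05415072664618492), 85.71929168701172)
0.438 [0.269  0.2998] 0.0344
0.446 [0.2686 0.3059] 0.0377
0.454 [0.2679 0.3053] 0.0384
0.462 [0.2676 0.3046] 0.0385
0.47 [0.267  0.3039] 0.0384
0.478 [0.2663 0.3034] 0.0381
0.486 [0.266  0.3029] 0.0342
0.494 [0.2656 0.3028] 0.031
0.52 [0.2373 0.2836] 0.0111
0.53 [0.2627 0.2951] 0.0098
```

```bash
python3 -m inch '[[64,0.06,0.84,0,0,0,-0.46],[64,0.06,0.84,-0.6,0,0,-0.46],[64,0.06,0.84,-1.2,0,0,-0.46],[64,0.06,0.84,-1.8,0,0,-0.46],[64,0.06,0.84,-2.15,0,0,-0.46],[64,0.06,0.84,-2.15,0,0,-0.46]]'; python3 -m inch '[[30,0,0,0,0,0,0],[30,0,0,0,0,0,0],[30,0,0,0,0,0,0],[30,0,0,0,0,0,0],[30,0,0,0,0,0,0],[30,0,0,0,0,0,0]]'
```

```text
time: 14.38
eef_pos: [0.4626, 0.2814, 0.0122]
tool_rot: [-3.139, -0.002, 3.064]
wrist_force: [-0.3, -1.2, 1.0]
width: 0.0638
grasp_force: 0.0
time: 15.12
eef_pos: [0.4636, 0.2839, 0.0145]
tool_rot: [3.14, 0.001, 3.066]
wrist_force: [-1.3, -0.0, 6.5]
width: 0.0381
grasp_force: 29.9
```

```bash
python3 -m inch '[[30,0,0,0.5,0,0,0],[30,0.1,-0.7,0.5,0,0,0.6],[30,0.3,-1.5,0.5,0,0,1.2],[30,0.5,-2.3,0.5,0,0,1.84],[30,0.7,-3.1,0.5,0,0,1.84],[30,0.85,-3.9,0.5,0,0,1.84],[30,0.95,-4.53,0.5,0,0,1.84],[30,0.95,-4.53,0.5,0,0,1.84]]'; python3 - <<'E'
from h import *
im,d,P=cloud("scene");cv2.imwrite("pics/s5.png",cv2.resize(im[100:300,280:480],None,fx=3,fy=3))
s=get_state();print(s['eef_pos'],s['tool_rot'],s['wrist_force'])
E
```

```text
time: 16.12
eef_pos: [0.5199, 0.0093, 0.0434]
tool_rot: [-3.141, -0.001, -3.028]
wrist_force: [-0.5, -0.1, -0.5]
width: 0.0376
grasp_force: 29.9
[0.5199806  0.01045156 0.04345662] [ 3.14158646e+00 -3.44661551e-04 -3.02746309e+00] [ 0.10131109  0.49947759 -0.61613376]
```

View pics/s5.png

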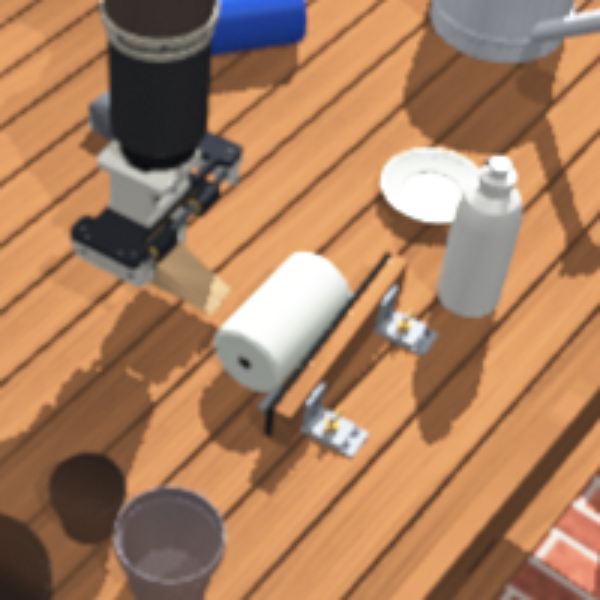

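The chock is lined up with the middle of the pot. Now I'll lower it to the slats, feeling for contact.

```bash
python3 -m inch '[[30,0,0,-0.2,0,0,0],[30,0,0.01,-0.4,0,0,0],[30,0,0.02,-0.45,0,0,0],[30,0,0.02,-0.47,0,0,0],[30,0,0.02,-0.47,0,0,0]]'|grep -E "eef|wrist_f"; python3 -m inch '[[30,0,0,-0.01,0,0,0],[30,0,0,-0.01,0,0,0]]'|grep -E "eef|wrist_f"
```

```text
eef_pos: [0.5203, 0.013, 0.0154]
wrist_force: [-1.0, -0.3, -1.1]
eef_pos: [0.5203, 0.0128, 0.015]
wrist_force: [0.1, 0.1, -0.8]
```

```bash
for i in 1 2 3; do python3 -m inch '[[30,0,0,-0.01,0,0,0],[30,0,0,-0.01,0,0,0]]'|grep -E "eef|wrist_f"; done
```

```text
eef_pos: [0.5203, 0.0128, 0.0145]
wrist_force: [-1.2, -0.4, 4.3]
eef_pos: [0.5203, 0.0128, 0.0145]
wrist_force: [-3.1, -0.7, 10.6]
eef_pos: [0.5204, 0.0127, 0.0144]
wrist_force: [-6.9, -0.0, 18.6]
```

```bash
python3 -m inch '[[30,0,0,0.025,0,0,0],[30,0.08,0.01,0.025,0,0,0],[30,0.18,0.021,0.025,0,0,0],[30,0.28,0.033,0.025,0,0,0],[30,0.38,0.045,0.025,0,0,0],[30,0.48,0.057,0.025,0,0,0],[30,0.58,0.07,0.025,0,0,0],[30,0.64,0.077,0.025,0,0,0]]'|grep -E "eef|wrist_f"; python3 -m inch '[[30,0.03,0.004,0,0,0,0],[30,0.06,0.007,0,0,0,0],[30,0.08,0.01,0,0,0,0],[30,0.08,0.01,0,0,0,0]]'|grep -E "eef|tool_r|wrist_f"
```

```text
eef_pos: [0.5578, 0.0169, 0.0145]
wrist_force: [-5.9, 0.2, 11.1]
eef_pos: [0.5626, 0.0175, 0.0145]
tool_rot: [-3.141, -0.002, -3.025]
wrist_force: [-4.2, -1.9, 9.2]
```

```bash
python3 -m inch '[[30,0,0,0.012,0,0,0],[30,0.02,0.002,0.012,0,0,0],[30,0.04,0.005,0.012,0,0,0],[30,0.06,0.007,0.012,0,0,0]]'|grep -E "eef|wrist_f";for i in 1 2 3 4; do python3 -m inch '[[30,0.01,0.001,0,0,0,0],[30,0.02,0.002,0,0,0,0]]'|grep -E "eef|wrist_f"; done
```

```text
eef_pos: [0.5672, 0.0185, 0.015]
wrist_force: [-0.2, -1.8, -0.9]
eef_pos: [0.5682, 0.0185, 0.0152]
wrist_force: [-0.2, -0.6, 0.8]
eef_pos: [0.5695, 0.0187, 0.0152]
wrist_force: [-0.3, -0.8, -0.5]
eef_pos: [0.5706, 0.0188, 0.0152]
wrist_force: [-0.0, 0.9, -1.3]
eef_pos: [0.5718, 0.0189, 0.0152]
wrist_force: [1.0, -0.5, -0.7]
```

```bash
python3 -m inch '[[30,0,0,-0.012,0,0,0],[30,0.01,0.001,-0.012,0,0,0]]'|grep -E "eef|wrist_f";for i in 1 2 3; do python3 -m inch '[[30,0.01,0.001,0,0,0,0],[30,0.02,0.002,0,0,0,0]]'|grep -E "eef|wrist_f"; done
```

```text
eef_pos: [0.5722, 0.0189, 0.0145]
wrist_force: [-2.3, 0.9, 1.7]
eef_pos: [0.573, 0.0189, 0.0145]
wrist_force: [-5.1, 1.0, 6.0]
eef_pos: [0.5732, 0.0189, 0.0145]
wrist_force: [-8.8, 1.5, 9.6]
eef_pos: [0.574, 0.0188, 0.0145]
wrist_force: [-9.0, 0.3, 9.9]
```

```bash
python3 -m inch '[[30,0,0,0.008,0,0,0],[30,0,0,0.008,0,0,0]]'|grep -E "eef|wrist_f"; python3 - <<'E'
from h import *
o=np.array([.684,.0458]);a=.1195;X=np.array([np.cos(a),np.sin(a)]);Y=np.array([-X[1],X[0]])
n="scene"
im,d,P=cloud(n);q=P[...,:2]-o;sx=q@X;sy=q@Y
m=(abs(sy)<.12)&(sx>-.09)&(sx<.03)&(P[...,2]>.025)&(P[...,2]<.088)&(im.min(-1)>130)
print(np.percentile(sx[m],[2,50,98]).round(4), sx[m&(P[...,2]>.077)].mean())
cv2.imwrite("pics/s6.png",cv2.resize(im[150:260,300:440],None,fx=5,fy=5))
for i in range(5): print(np.round(get_state()['wrist_force'],1))
E
```

```text
eef_pos: [0.5746, 0.0188, 0.0145]
wrist_force: [-5.9, -1.7, 2.4]
[-0.052  -0.0089  0.0199] -0.01829034765519187
[-5.5 -0.8  3.1]
[-5.5 -0.8  3.1]
[-5.5 -0.8  3.1]
[-5.5 -0.8  3.1]
[-5.5 -0.8  3.1]
```

View pics/s6.png

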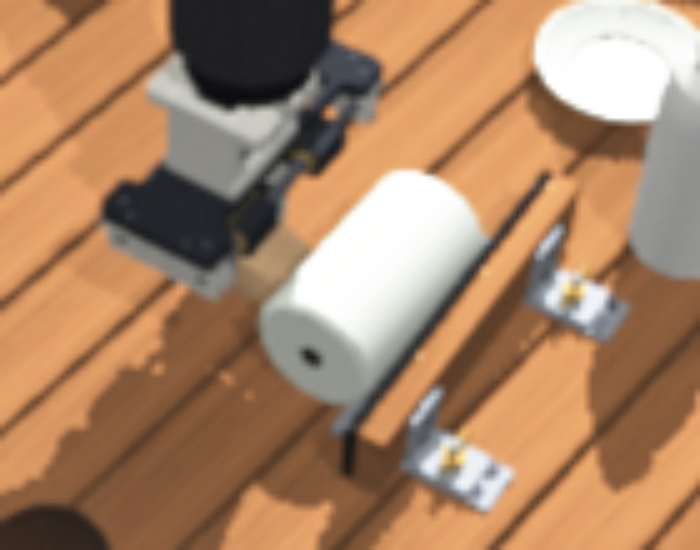

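The chock now bears on the pot at about 5 N. I need a little more, 7–8 N.

```bash
python3 -m inch '[[30,0.01,0.001,0,0,0,0],[30,0.01,0.001,0,0,0,0],[30,0.01,0.001,0,0,0,0]]'|grep -E "eef|wrist_f"
```

```text
eef_pos: [0.5752, 0.0188, 0.0145]
wrist_force: [-5.6, -1.4, 3.7]
```

```bash
python3 -m inch '[[30,0.01,0.001,0,0,0,0],[30,0.01,0.001,0,0,0,0],[30,0.01,0.001,0,0,0,0]]'|grep -E "eef|wrist_f";python3 -m inch '[[30,0,0,0,0,0,0]]'|grep -E "eef|wrist_f"
```

```text
eef_pos: [0.5758, 0.0189, 0.0146]
wrist_force: [-6.1, -1.6, 3.6]
eef_pos: [0.5758, 0.0189, 0.0146]
wrist_force: [-5.3, -1.3, 4.0]
```

```bash
python3 - <<'E'
from h import *
o=np.array([.684,.0458]);a=.1195;X=np.array([np.cos(a),np.sin(a)]);Y=np.array([-X[1],X[0]])
from scipy.optimize import least_squares
def fit(im,P):
    q=P[...,:2]-o;sx=q@X;sy=q@Y
    m=(sy>-.07)&(sy<.04)&(sx>-.055)&(sx<.018)&(P[...,2]>.03)&(P[...,2]<.088)&(im.min(-1)>120)
    x,y,z=sx[m],sy[m],P[...,2][m]
    f=lambda p:(np.hypot(x-p[0]-p[2]*y,z-p[1])-.04)
    r=least_squares(f,[-.018,.04,0],loss="soft_l1",f_scale=.002);return r.x.round(5),len(x)
for n in("scene","scene","scene"):
    im,d,P=cloud(n);print(fit(im,P))
im,d,P=cloud("top");print("top",fit(im,P))
D=np.load("scene0.npz");P=D["P"].copy();P[...,:2]+=np.array([.684-.513-.018,.02]);print("start",fit(D["im"],P))
s=get_state();print(s['eef_pos'],s['wrist_force'],s['ft_torque'])
E
```

```text
(array([-0.01802,  0.03942,  0.03736]), 693)
(array([-0.01789,  0.03958,  0.04078]), 702)
(array([-0.01819,  0.03952,  0.03523]), 693)
top (array([-0.01882,  0.04088,  0.05113]), 48)
start (array([-0.0173 ,  0.03892,  0.08491]), 755)
[0.57581588 0.01887747 0.0145559 ] [-5.78158786 -0.9341392   2.8171323 ] [-0.41397914  1.8658507  -0.01559551]
```

The pot seems to be still turning flat against the rubber: about 0.03 rad is left and the force is steady. I'll keep pushing gently.

```bash
cat > f.py <<'E'
from h import *
from scipy.optimize import least_squares
o=np.array([.684,.0458]);a=.1195;X=np.array([np.cos(a),np.sin(a)]);Y=np.array([-X[1],X[0]])
def fit(im,P):
    q=P[...,:2]-o;sx=q@X;sy=q@Y
    m=(sy>-.07)&(sy<.04)&(sx>-.055)&(sx<.018)&(P[...,2]>.03)&(P[...,2]<.088)&(im.min(-1)>120)
    x,y,z=sx[m],sy[m],P[...,2][m]
    f=lambda p:(np.hypot(x-p[0]-p[2]*y,z-p[1])-.04)
    return least_squares(f,[-.018,.04,0],loss="soft_l1",f_scale=.002).x
def go():
    r=[fit(*cloud("scene")[::2]) for _ in range(3)]
    print("pot",np.mean(r,0).round(4),np.round(get_state()['wrist_force'],1))
if __name__=="__main__":go()
E
for i in 1 2; do python3 -m inch '[[30,0.01,0.001,0,0,0,0],[30,0.01,0.001,0,0,0,0],[30,0.01,0.001,0,0,0,0]]'|grep -E "eef|wrist_f"; python3 f.py; done
```

```text
eef_pos: [0.5764, 0.0189, 0.0145]
wrist_force: [-5.6, -1.8, 3.3]
pot [-0.0177  0.0394  0.0316] [-6.1 -1.8  3.7]
eef_pos: [0.577, 0.019, 0.0145]
wrist_force: [-5.2, -1.6, 4.6]
pot [-0.0172  0.0395  0.0273] [-6.  -1.6  3.6]
```

```bash
for i in 1 2 3; do python3 -m inch '[[30,0.01,0.001,0,0,0,0],[30,0.01,0.001,0,0,0,0],[30,0.01,0.001,0,0,0,0]]'|grep -E "eef|wrist_f"; python3 f.py; done
```

```text
eef_pos: [0.5776, 0.019, 0.0146]
wrist_force: [-5.8, -1.7, 2.7]
pot [-0.017   0.0394  0.024 ] [-6.  -1.4  3.7]
eef_pos: [0.5782, 0.0191, 0.0146]
wrist_force: [-5.3, -1.4, 3.1]
pot [-0.0166  0.0394  0.0103] [-5.1 -1.1  3.6]
eef_pos: [0.5787, 0.0191, 0.0146]
wrist_force: [-6.0, -1.7, 3.4]
pot [-0.0163  0.0394 -0.0018] [-5.7 -0.6  3.6]
```

```bash
for i in 1 2; do python3 -m inch '[[30,0.01,0.001,0,0,0,0],[30,0.01,0.001,0,0,0,0],[30,0.01,0.001,0,0,0,0]]'|grep -E "eef|wrist_f"; python3 f.py; done
```

```text
eef_pos: [0.5789, 0.0191, 0.0145]
wrist_force: [-7.5, -1.6, 6.3]
pot [-0.0164  0.0396 -0.002 ] [-7.2 -1.3  6.1]
eef_pos: [0.579, 0.0191, 0.0145]
wrist_force: [-9.8, -1.9, 7.4]
pot [-0.0162  0.0395 -0.0041] [-8.8 -0.6  7.2]
```

```bash
python3 -m inch '[[30,0.006,0.001,0,0,0,0],[30,0.006,0.001,0,0,0,0],[30,0.006,0.001,0,0,0,0]]'|grep -E "eef|wrist_f"; python3 -m inch '[[50,0,0,0,0,0,0],[50,0,0,0,0,0,0],[50,0,0,0,0,0,0],[50,0,0,0,0,0,0]]'; python3 f.py
```

```text
eef_pos: [0.579, 0.0191, 0.0145]
wrist_force: [-9.3, -0.5, 8.1]
time: 27.72
eef_pos: [0.582, 0.02, 0.0149]
tool_rot: [3.142, 0.0, -3.025]
wrist_force: [-0.7, 0.3, 0.5]
width: 0.0501
grasp_force: 0.0
pot [-0.016   0.0395  0.0019] [-0.6 -0.1 -0.7]
```

Released, and the pot held its position. I'll raise the hand straight up and check.

```bash
python3 -m inch '[[50,0,0,0.2,0,0,0],[56,0,0,0.5,0,0,0],[56,0,0,1.2,0,0,0],[56,-0.4,0,2,0,0,0],[56,-1,0,2.4,0,0,0],[56,-1.8,0,2.4,0,0,0],[56,-2,0,2.4,0,0,0]]'|grep -E "eef|wrist_f"; python3 f.py; python3 - <<'E'
from f import *
im,d,P=cloud("scene");q=P[...,:2]-o;sx=q@X;sy=q@Y;z=P[...,2]
m=(abs(sy+.013)<.04)&(sx>-.16)&(sx<-.055)&(z>.008)&(z<.042)
print(m.sum(),np.percentile(sx[m],[2,98]),np.percentile(sy[m],[2,98]))
t=m&(z>.034);print("flat",cv2.minAreaRect(np.c_[sx[t],sy[t]].astype(np.float32)),z[t].mean())
cv2.imwrite("pics/s7.png",cv2.resize(im[140:260,290:440],None,fx=5,fy=5))
E
```

```text
eef_pos: [0.4596, 0.0196, 0.1603]
wrist_force: [0.6, 0.8, 0.3]
pot [-0.0161  0.0394  0.0005] [0.3 0.5 0.4]
304 [-0.1292483  -0.06748997] [-0.03671527  0.00242099]
flat ((-0.10300862789154053, -0.01725119538605213), (0.05160798504948616, 0.041615940630435944), 3.584207057952881) 0.03719807888316139
```

View pics/s7.png

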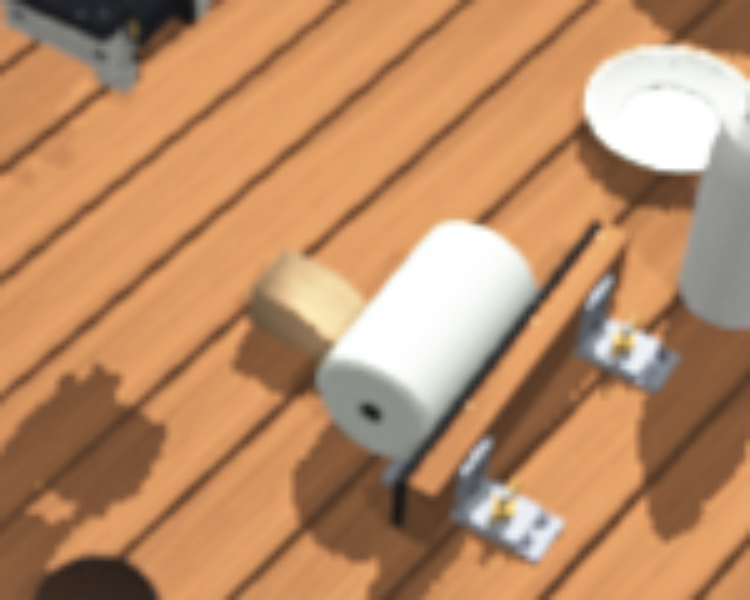

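The pot lies flat on the rubber, and the chock sits square against its middle. Nothing else has moved.

```bash
python3 -c "
from plant import *
print(finish_job())"
```

```text
the job is handed in; nothing more can be done
None
```

The pot is rolled flat onto the rubber and stayed in place after release, with the chock flat, square and against its middle; the job is handed in at about 29 s, but no verdict was returned.

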